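# Turn the board to the fume hood and open the extraction

### The arm

A 6-joint arm with a two-finger parallel gripper is mounted at the origin on the work surface. World frame = base frame: x ahead of the robot, y to its left, z up, the work surface at z = 0. Lengths are in m, angles in rad, forces in N, time in s.
With the tool pointing down it reaches from about 0.35 to 0.85 m from the base axis. Payload 8.1 kg.
Tool frame: the origin (TCP) lies on the centre line of the jaws, within the pads' length; the fingertips stand robot.tips_ahead ahead of it and the grasp point (between the pads) lies 6 mm ahead of it (robot.tips_ahead is the distance from the TCP to the fingertips, in m); z points along the fingers, y is the line along which they close (so a half turn about z gives the same grasp; the last joint's range is limited). The gripper opens to 93 mm and grips with 3 to 60 N. Pads are 15 mm wide; open, the fingers measure 128 mm over their backs; the gripper's body (75 mm by 188 mm) begins 65 mm behind the grasp point.
Start: joints at [-1.315, 0.13, 1.488, -0, 1.523, -0.085], TCP at [0.201, -0.565, 0.244] pointing down, gripper open.
Joint ranges: [-2.96, 2.96], [-0.89, 2.26], [0.02, 2.5], [-1.34, 4.48], [0, 2.73], [-2.66, 2.66]. Speed limits (rad/s): [2.39, 2.39, 2.79, 3.14, 3.14, 3.14].

### API

Orientations are given as a rotation vector (axis times angle).
In Python, from plant import robot gives the robot as it stands.
- The arm moves only by the tool apply_moves, never from a script. Its arguments are lists of equal length, an entry for each row: "delta_pos": the shift along the tool's x, y, z in cm, a list of three; "twist": the turn about the tool's z in rad. A call has 1 to 8 rows; each row shifts and turns the commanded pose from where the row before left it, along the tool's axes as they then stand; what a row does not reach is not made up. A row lasts 1/8 s, in which the tool goes at most 62.5 mm and 10.7 degrees, less where a joint would pass 70% of its speed; a pose out of reach is approached as far as the arm can. A call with a gripper value outside its range is refused whole. "gripper" is the finger opening in cm, from 0 to 9.3, set as the call begins (left out, the last holds). The fingers move at their own pace and stop on an object; "squeeze" is the grip in N (left out, the last holds). Time passes only in rows, so rows that do not move let the fingers close. It gives the time, the measured TCP pose, the force, the opening and the grip force at its end, in the units of the state.
- robot.read_state(): the state, without advancing time (a new reading comes with each control period).
- robot.read_camera(name): name is "scene" or "top" or "wrist"; returns a dict with "frame" (420x560x3 uint8, red, green, blue), "vertical_fov" (degrees; the focal length in pixels is half the picture's height over the tangent of half this angle, whatever the lens; pixels are square), "cx", "cy" (the principal point, pixels), "k1" (the pictures are not rectified: a ray, as slopes to the right and down, at radius r is drawn at 1 + k1 r^2 times it, then the intrinsics apply), "R" (3x3) and "t" (3): a world point X has camera coordinates R X + t. Camera axes: x right, y down, z forward; pixel columns grow to the right and rows downward; lengths in m; the calibration is good to about 2 mm. A picture is of the moment at which its call begins. There is no depth.
- robot.close_job(): hands the job in; it is judged then, once.
The state is a dict: "t": time; "q": joint angles; "dq": joint speeds; "joint_torque": joint torques, N m; "tool_pos": TCP position; "orientation": TCP orientation; "force": force on the tool from outside, world axes, zero at the start; "wrist_torque": the same for the moment, N m; "opening": finger opening in m; "gripper_force": force on a finger pad.
Only numpy, scipy, OpenCV 4.12 (cv2) and the standard library are available. Lean on these libraries where they do the work, as an engineer would, in place of code of your own. Each camera call takes 0.05 s, during which the arm holds its last target. There are 200 camera calls.

### The job

Push the turntable round with a finger on its blue arms until the circuit board's white connector row squarely faces the black fume hood, then push the red valve lever round until it lies fully in line with its duct, leaving the board facing the hood. Only push: do not pinch the arms or the lever, do not touch the circuit board, and leave the tray, the bottle and the spool where they stand.

Things in the scene. Friction and masses are not known exactly. Their poses are not given: they have to be found in the camera images.
- fixture: Fixed stand of a board turntable (mm). Origin at table level on the turntable's vertical axis; x points level to the fume hood, z up. Dark round foot (radius 75, 12 high), column, turning aluminium disc (radius 68, top 56 above the table). A steel strip 40 wide, 6 high lies on the table from the foot to the hood. Does not move.
- turntable (a joint): Angle of disc, board and four blue arms (rad), growing counter-clockwise seen from above. At 0 or any full turn (2 pi) the white connector row squarely faces the hood. Starts between 0.9 and 5.4; no stop in the way, either direction will do. Stays where it is left: friction 0.07 N m, under 1 N at an arm's end.
- spoke_faces_ccw: Counter-clockwise-side half (6 mm thick) of the four straight blue arms with black ends; push here to turn clockwise. Arms: 90 degrees apart, the first 45 degrees counter-clockwise from the connector row; 12 wide, 18 high (54 to 72 above the table), sticking out from the disc's rim to 127 from the axis. Origin on the turntable's axis at table level, x to the connector row.
- spoke_faces_cw: Clockwise-side half (6 mm thick) of the four blue arms; push here to turn counter-clockwise. Same origin and axes as the other half. From 75 mm outward of the axis the space below the arms is free down to the table (but for the strip to the hood). Arms can be pushed anywhere but beside the hood, which leaves no room for a gripper there.
- board: Green circuit board, 96 x 76 mm, fixed on the turntable and turning with it: its top 67 mm above the table, its tallest part (the white connector row) to 79. Origin on the turntable's axis at table level, x axis to the connector row. Not to be touched.
- connector (a point): Middle of the white connector row, a white bar 12 x 68 mm with brass contacts along one short edge of the board; 45 mm from the turntable's axis, 73 above the table.
- hood_mouth (a point): Centre of the open mouth of the black fume hood, 145 mm from the turntable's axis, 92 above the table, looking at the axis. Hood 90 wide, 43 deep, from 62 to 122 above the table, fixed to the stand by a post; a grey pipe, 30 thick, goes from its back down to the table, reaching 254 from the axis.
- valve: Fixed quarter-turn extraction valve (mm): grey level duct (diameter 44, 160 long, axis 32 above the table, dark end flanges of diameter 54) through an aluminium block (56 x 60, top 62 above the table) on a base plate 130 x 50. Origin at table level under the lever's pivot, x along the duct, z up. It stands left or right of the turntable.
- valve_lever (a joint): Angle of the red lever (rad) about the upright axis through the valve's origin, growing counter-clockwise seen from above. 0: across the duct, pointing along the valve's +y, closed. pi/2: in line with the duct, pointing along the valve's -x, fully open, at a stop. Starts between 0 and 0.3. Stays where it is left: friction 0.08 N m, about 1 N at its end.
- lever_tip (a point): Middle of the red lever's free end, 98 mm from the pivot axis, 91 above the table. The lever is a straight bar 12 wide, 18 high (82 to 100 above the table), from 10 to 98 from the pivot axis; a steel hub of radius 13, up to 102 high, sits on the pivot.
- lever_face_closed: Clockwise-side half (6 mm thick) of the red lever: the side to push on to open it. Origin on the pivot axis at table level, y outward along the lever.
- lever_face_open: Counter-clockwise-side half (6 mm thick) of the red lever. Origin on the pivot axis at table level, y outward along the lever.
- tray: Bystander: loose steel tray 150 x 110 mm, 28 high, with small black and bright parts in it. Origin under its centre. Stands on the other side of the turntable from the valve.
- flux_bottle: Bystander: loose amber bottle with a red cap, diameter 40 mm, 85 high. Origin under its centre.
- solder_spool: Bystander: loose blue solder spool standing on its flange, diameter 54 mm, 44 high. Origin under its centre.
Things that resemble listed ones, but are neither listed nor needed, are in the scene too. Of the things like the valve, leave any that is brown; of the rest the smaller one is meant.

How it is judged:
By the outcome, as a careful person would: the job done as asked, in the order asked, and still so for the second after the job is handed in, with the robot touching nothing.
It also fails if it takes over 72 s, if anything falls off the work surface, if the arm or the gripper's body presses on something with over 40 N, if the wrist force passes 120 N, or if a joint passes its speed limit or range.

## Working session

There is one attempt and no reset: what is moved stays moved. The work goes in short steps, Python scripts to look and compute and a tool call to move; the robot and the scene stay as the last step left them, time stands still between calls to the robot, and variables do not carry over. Pictures are saved under pics/ and viewed, at most 10 in all, crops included, and the job is handed in when it is done.

Besides the shell and the picture viewer there is one more tool, called after "Request:" as name([rows], argument=value, ...), one row to a line, values as JSON. apply_moves: Moves the arm, as the interface text tells. Its arguments: {"type":"object","properties":{"delta_pos":{"type":"array"},"twist":{"type":"array"},"gripper":{"type":"number"},"squeeze":{"type":"number"}},"required":["delta_pos","twist"]}

```bash
mkdir -p pics
cat > h.py <<'E'
import numpy as np, cv2, pickle
from plant import robot
def snap(n,f):
    c=robot.read_camera(n); pickle.dump(c,open(f'pics/{f}.pkl','wb')); cv2.imwrite(f'pics/{f}.png',c['frame'][:,:,::-1]); return c
def load(f): return pickle.load(open(f'pics/{f}.pkl','rb'))
def K(c):
    f=c['frame'].shape[0]/2/np.tan(np.radians(c['vertical_fov'])/2); return np.array([[f,0,c['cx']],[0,f,c['cy']],[0,0,1]])
def px2w(c,u,v,z):
    p=cv2.undistortPoints(np.array([[[u,v]]],float),K(c),np.array([c['k1'],0,0,0.]))[0,0]
    R=np.array(c['R']);t=np.array(c['t']); d=R.T@np.array([p[0],p[1],1]); o=-R.T@t
    return o+d*(z-o[2])/d[2]
def w2px(c,X):
    return cv2.projectPoints(np.array(X,float).reshape(-1,1,3),cv2.Rodrigues(np.array(c['R']))[0],np.array(c['t'],float),K(c),np.array([c['k1'],0,0,0.]))[0][:,0]
E
python3 - <<'E'
from h import *
s=robot.read_state(); print(s['t'],s['tool_pos'],s['orientation'],robot.tips_ahead)
a=snap('top','top0'); b=snap('scene','sc0')
im=np.hstack([a['frame'],b['frame']])
for c in(a,b): print(-np.array(c['R']).T@c['t'],c['k1'])
cv2.imwrite('pics/top0b.png',cv2.resize(a['frame'],(800,600),interpolation=cv2.INTER_CUBIC)[:,:,::-1])
E
```

```text
0.0 [ 0.20045438 -0.56497754  0.24261032] [-3.09432690e+00 -5.32491228e-01  2.44690473e-04] 0.025
[0.32226853 0.02971624 1.21375324] 0.04443875653231536
[1.13641672 0.66148864 1.14784502] 0.007156586612427901
```

View pics/top0b.png

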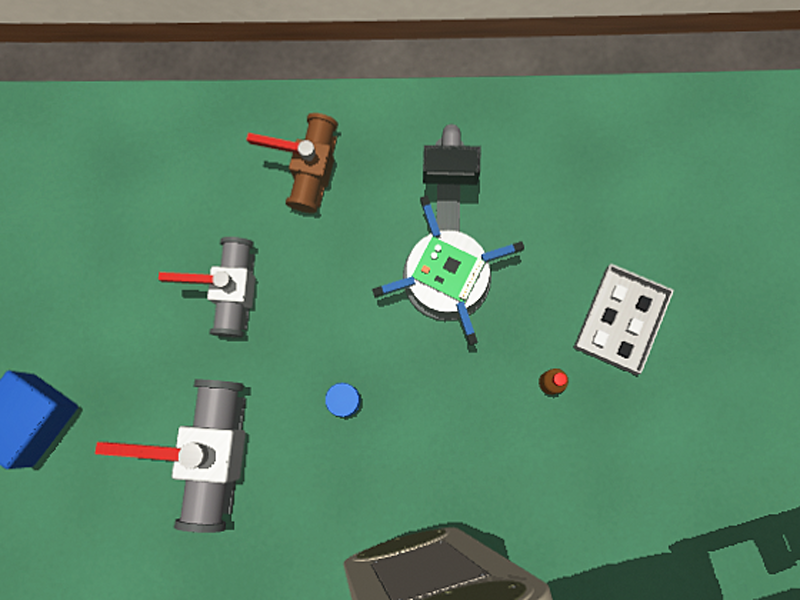

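View pics/sc0.png

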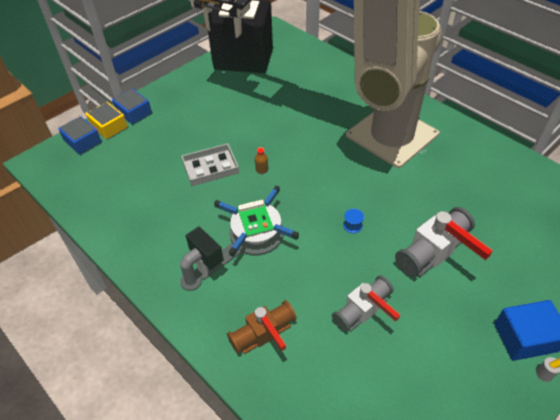

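The top view (800x600 scale) shows the turntable at about (448,270) with arm ends at (425,202), (518,246), (378,292) and (472,340). The connector row is near (472,281), on the lower right, and the hood is at (452,162). The smaller grey valve is at (232,283), with its lever tip at (161,277) and hub at (221,279). The brown valve and the larger grey valve are decoys.

Run:
```python
from h import *
c=load('top0'); g=lambda u,v,z:px2w(c,(u+.5)*.7-.5,(v+.5)*.7-.5,z)[:2]
arms=np.array([g(*p,.072) for p in[(425,202),(518,246),(472,340),(378,292)]])
print(arms.round(4), 'ctr',arms.mean(0), (arms[0]+arms[2])/2,(arms[1]+arms[3])/2)
ctr=arms.mean(0)
print(np.linalg.norm(arms-ctr,axis=1), np.degrees(np.arctan2(*(arms-ctr).T[::-1])))
print('hood top front corners',g(424,177,.122),g(480,182,.122),'back',g(426,145,.122),g(480,147,.122))
print('pipe',g(452,130,.09))
print('conn',g(472,281,.079)-ctr)
print('hub',g(221,279,.102),'tip',g(160,277,.1), 'duct',g(238,240,.054),g(229,334,.054))
for n,p in dict(spool=(343,400,.044),bottle=(560,380,.085)).items(): print(n,g(*p))
f=c['frame']
cv2.imwrite('pics/crop_t.png',cv2.resize(f[80:260,240:400],None,fx=4,fy=4,interpolation=cv2.INTER_CUBIC)[:600,:,::-1])
x=cv2.resize(f[130:250,95:370],None,fx=2.9,fy=2.9,interpolation=cv2.INTER_CUBIC)
a=f[80:245,250:395]; b=f[155:245,100:190]
A=cv2.resize(a,None,fx=3.6,fy=3.6,interpolation=cv2.INTER_CUBIC); B=cv2.resize(b,None,fx=3,fy=3,interpolation=cv2.INTER_CUBIC)
o=np.zeros((600,800,3),np.uint8); o[:A.shape[0],:A.shape[1]]=A; o[:270,525:795]=B
cv2.imwrite('pics/crop.png',o[:,:,::-1])
```

```text
[[ 0.6909  0.0123]
 [ 0.6152 -0.1365]
 [ 0.4635 -0.059 ]
 [ 0.542   0.0891]] ctr [ 0.57788994 -0.02354482] [ 0.57721053 -0.02339177] [ 0.57856935 -0.02369787]
[0.11853835 0.11896434 0.11974332 0.118254  ] [  17.58023032  -71.74324893 -162.75577775  107.67797511]
hood top front corners [0.71563635 0.01412153] [ 0.70622716 -0.07345661] back [0.76859869 0.01036135] [ 0.76399256 -0.07484716]
pipe [ 0.80688831 -0.0329698 ]
conn [-0.02093869 -0.03720201]
hub [0.559316   0.33310483] tip [0.56385856 0.42912346] duct [0.63493323 0.32073261] [0.47901736 0.32976431]
spool [0.37267915 0.14636566]
bottle [ 0.39912524 -0.19124743]
```

View pics/crop.png

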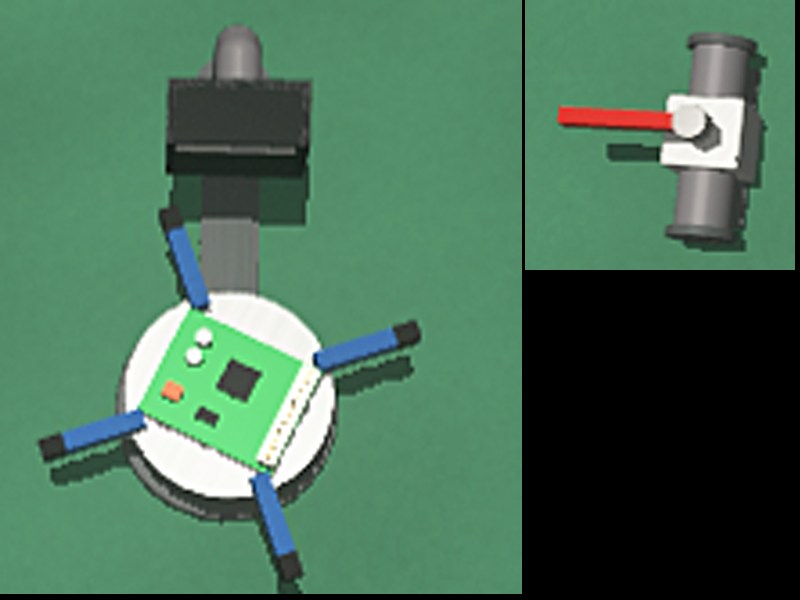

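The enlarged crop agrees with those positions. The four arm ends give an axis at (0.578, -0.0235) with equal radii. The connector points to -117° and the hood lies at about -2.6°, so the board needs +115° counter-clockwise. I'll push the arm at 108°, first squaring the tool yaw.

Request:
apply_moves([
  [0,0,0],
  [0,0,0],
  [0,0,0],
], twist=[0.17,0.17,0], gripper=0)

```text
t: 0.48
tool_pos: [0.2005, -0.5652, 0.2431]
orientation: [-3.141, -0.003, 0.0]
force: [-0.2, -0.6, 0.6]
opening: 0.0677
gripper_force: 0.0
```

Request:
apply_moves([
  [2.7,-4.6,0],
  [2.7,-4.6,0],
  [2.7,-4.6,0],
  [2.7,-4.6,0],
  [2.7,-4.6,0],
  [2.7,-4.6,0],
  [2.7,-4.6,0],
  [2.7,-4.6,0],
], twist=[0,0,0,0,0,0,0,0])

```text
t: 1.48
tool_pos: [0.4168, -0.1957, 0.2437]
orientation: [3.141, 0.009, 0.001]
force: [0.3, -0.3, -0.6]
opening: 0.0007
gripper_force: 0.0
```

Request:
apply_moves([
  [2.7,-4.6,0],
  [2.7,-4.6,0],
  [2.7,-4.6,0],
  [2.7,-4.6,0],
  [2.7,-4.6,0],
  [2.7,-4.6,0],
  [0,0,0],
  [0,0,0],
], twist=[0,0,0,0,0,0,0,0])

```text
t: 2.48
tool_pos: [0.5777, 0.0787, 0.2432]
orientation: [3.141, 0.007, -0.002]
force: [-0.4, -0.5, 0.2]
opening: 0.0001
gripper_force: 0.0
```

Request:
apply_moves([
  [0,-0.8,3],
  [0,0,4],
  [0,0,4],
  [0,0,3],
  [0,0,2.3],
  [0,0,0],
  [0,0,0],
], twist=[0,0,0,0,0,0,0])

```text
t: 3.35
tool_pos: [0.5786, 0.086, 0.082]
orientation: [-3.142, -0.001, -0.002]
force: [0.3, -0.1, 1.6]
opening: 0.0006
gripper_force: 0.0
```

```bash
cat >> h.py <<'E'
def push(c,th,r,hw=.006,yaw=0.):
    th=np.radians(th); u=np.array([np.cos(th),np.sin(th)]); n=np.array([u[1],-u[0]])
    return c+r*u+(hw+.0075*abs(n[0])+.0175*abs(n[1]))*n
E
python3 - <<'E'
from h import *
s=robot.read_state();print(s['tool_pos'],s['force'])
p=np.array([.577,.087]);ctr=np.array([.578,-.0235])
for th in np.arange(107.7,232,6.37):
    q=push(ctr,th,.103); d=(q-p)*100; print(round(th,1),q.round(4),(d*[1,-1]).round(2)); p=q
snap('top','t1')
E
```

```text
[0.57860771 0.0860375  0.08199436] [ 0.29388931 -0.05625324  1.55525129]
107.7 [0.5643 0.0802] [-1.27  0.68]
114.1 [0.5542 0.0787] [-1.    0.15]
120.4 [0.5442 0.0761] [-1.    0.26]
126.8 [0.5343 0.0724] [-0.99  0.37]
133.2 [0.5246 0.0677] [-0.97  0.48]
139.6 [0.5153 0.0617] [-0.93  0.59]
145.9 [0.5065 0.0547] [-0.88  0.71]
152.3 [0.4984 0.0465] [-0.81  0.82]
158.7 [0.4912 0.0373] [-0.73  0.92]
165.0 [0.4849 0.0271] [-0.63  1.02]
171.4 [0.4798 0.0161] [-0.51  1.11]
177.8 [0.476  0.0043] [-0.38  1.18]
184.1 [ 0.4735 -0.007 ] [-0.25  1.13]
190.5 [ 0.4722 -0.0181] [-0.13  1.11]
196.9 [ 0.4722 -0.0296] [-0.    1.14]
203.3 [ 0.4735 -0.0412] [0.13 1.16]
209.6 [ 0.4761 -0.0527] [0.27 1.16]
216.0 [ 0.4802 -0.0641] [0.41 1.14]
222.4 [ 0.4857 -0.0752] [0.55 1.1 ]
228.7 [ 0.4926 -0.0856] [0.69 1.04]
```

Request:
apply_moves([
  [-1.3,0.6,0],
  [-1,0.15,0],
  [-1,0.25,0],
  [-1,0.35,0],
  [-1,0.5,0],
  [-0.9,0.6,0],
  [-0.9,0.7,0],
  [-0.8,0.8,0],
], twist=[0,0,0,0,0,0,0,0])

```text
t: 4.4
tool_pos: [0.4984, 0.0468, 0.0806]
orientation: [-3.142, -0.001, 0.0]
force: [0.8, 1.0, 0.0]
opening: 0.0002
gripper_force: 0.4
```

Request:
apply_moves([
  [-0.7,0.9,0],
  [-0.6,1,0],
  [-0.5,1.1,0],
  [-0.4,1.2,0],
  [-0.25,1.1,0],
  [-0.15,1.1,0],
  [0,0,0],
  [0,0,0],
], twist=[0,0,0,0,0,0,0,0])

```text
t: 5.4
tool_pos: [0.4731, -0.0168, 0.0806]
orientation: [-3.142, -0.001, 0.0]
force: [-0.5, 0.4, 0.3]
opening: 0.0004
gripper_force: 0.0
```

Run:
```python
from h import *
s=robot.read_state();print(s['tool_pos'],s['force'])
a=snap('top','t2'); f=a['frame']
cv2.imwrite('pics/t2c.png',cv2.resize(f[80:245,240:400],None,fx=3.6,fy=3.6,interpolation=cv2.INTER_CUBIC)[:,:,::-1])
```

```text
[ 0.47312301 -0.01682817  0.08059055] [-0.47955408  0.42985314  0.28226561]
```

View pics/t2c.png

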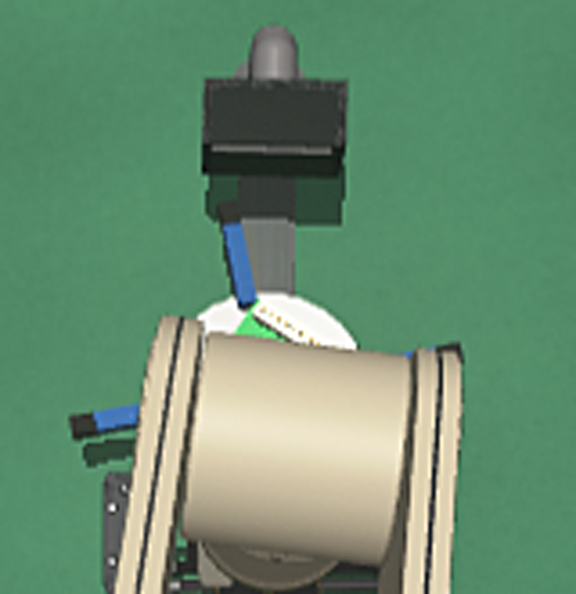

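The arm is following as planned: the far arm end is at (232,213) in the crop and the connector row is turning toward the hood. I'll continue to just short of the target.

Request:
apply_moves([
  [0,1.1,0],
  [0.1,1.2,0],
  [0.3,1.2,0],
  [0.4,1.1,0],
  [0,0,0],
  [0,0,0],
], twist=[0,0,0,0,0,0])

```text
t: 6.2
tool_pos: [0.4811, -0.0629, 0.0805]
orientation: [-3.142, -0.0, 0.001]
force: [0.4, 0.8, 0.2]
opening: 0.0006
gripper_force: 0.0
```

Run:
```python
from h import *
s=robot.read_state();print(s['tool_pos'],s['force'])
a=snap('top','t3'); f=a['frame']; b=snap('scene','s3')['frame']
A=cv2.resize(f[80:245,240:400],None,fx=2.6,fy=3.6*2.6/3.6,interpolation=cv2.INTER_CUBIC)
B=cv2.resize(b[170:300,170:320],None,fx=2.5,fy=2.5,interpolation=cv2.INTER_CUBIC)
o=np.zeros((430,800,3),np.uint8); o[:A.shape[0],:A.shape[1]]=A; o[:325,420:795]=B
cv2.imwrite('pics/t3c.png',o[:,:,::-1])
```

```text
[ 0.48106782 -0.06290222  0.08053331] [0.36734331 0.75839483 0.18226876]
```

View pics/t3c.png

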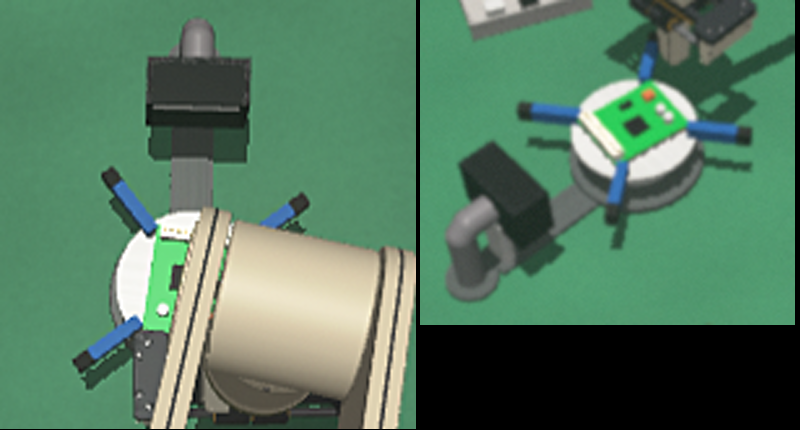

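The board is almost facing the hood, with the visible arm ends at (110,176), (300,203) and (83,360) in the left crop. Next I'll work out the remaining angle.

Run:
```python
from h import *
ctr=np.array([.578,-.0235])
def ang(f,ctr):
    c=load(f); h=cv2.cvtColor(c['frame'],cv2.COLOR_RGB2HSV).astype(int)
    m=(h[...,0]>100)&(h[...,0]<125)&(h[...,1]>140)&(h[...,2]>70)
    v,u=np.nonzero(m); P=np.array([px2w(c,a,b,.070)[:2] for a,b in zip(u,v)])-ctr
    r=np.linalg.norm(P,axis=1); k=(r>.07)&(r<.13); P=P[k]; t=np.arctan2(P[:,1],P[:,0])
    m=np.degrees(np.angle(np.exp(4j*t).mean()))/4
    out={}
    for q in range(4):
        d=(np.degrees(t)-m-90*q+180)%360-180; kk=abs(d)<30; out[round((m+90*q)%360,1)]=(kk.sum(),(d[kk].mean()+m).round(2))
    return m,out
for f in('top0','t3'): print(f,ang(f,ctr))
c=load('top0'); g=lambda x,y,z:px2w(c,250+(x+.5)/3.6-.5,80+(y+.5)/3.6-.5,z)[:2]
for n,l,r in[('back',(168,80,.122),(313,82,.122)),('front',(168,143,.122),(310,147,.122)),('strip1',(201,225,.006),(259,225,.006)),('strip2',(201,285,.006),(258,285,.006)),('pipe',(216,45,.092),(262,45,.092))]:
    L,R=g(*l),g(*r); m=(L+R)/2-ctr; e=L-R; print(n,L.round(4),R.round(4),'dist',np.linalg.norm(m).round(4),'dir',np.degrees(np.arctan2(m[1],m[0])).round(2),'normal',np.degrees(np.arctan2(-e[0],e[1])).round(2))
# projected hood model at candidates
for a in(-2,-3,-4):
    R=np.array([[np.cos(np.radians(a)),-np.sin(np.radians(a))],[np.sin(np.radians(a)),np.cos(np.radians(a))]])
    X=[np.r_[ctr+R@np.array(p[:2]),p[2]] for p in[(.188,.045,.122),(.188,-.045,.122),(.145,.045,.122),(.145,-.045,.122),(.145,.045,.062),(.145,-.045,.062),(.08,.02,.006),(.08,-.02,.006),(.12,.02,.006),(.12,-.02,.006)]]
    print(a,((w2px(c,X)-[250,80]+.5)*3.6-.5).round(0).tolist())
```

```text
top0 (np.float64(17.459561151935223), {np.float64(17.5): (np.int64(94), np.float64(17.37)), np.float64(107.5): (np.int64(87), np.float64(16.47)), np.float64(197.5): (np.int64(92), np.float64(17.53)), np.float64(287.5): (np.int64(91), np.float64(18.42))})
t3 (np.float64(35.755558908768556), {np.float64(35.8): (np.int64(93), np.float64(35.61)), np.float64(125.8): (np.int64(92), np.float64(35.09)), np.float64(215.8): (np.int64(0), np.float64(nan)), np.float64(305.8): (np.int64(50), np.float64(37.25))})
back [0.7674 0.0143] [ 0.7648 -0.0765] dist 0.1883 dir -2.31 normal -1.69
front [0.726  0.0148] [ 0.7221 -0.0736] dist 0.1462 dir -2.32 normal -2.5
strip1 [ 0.7097 -0.0087] [ 0.7092 -0.0484] dist 0.1315 dir -2.21 normal -0.74
strip2 [ 0.6671 -0.0081] [ 0.6667 -0.0469] dist 0.089 dir -2.58 normal -0.69
pipe [ 0.8031 -0.0174] [ 0.8026 -0.0471] dist 0.225 dir -2.24 normal -0.88
-2 [[167.0, 80.0], [311.0, 83.0], [165.0, 145.0], [310.0, 148.0], [165.0, 177.0], [302.0, 180.0], [198.0, 297.0], [257.0, 298.0], [200.0, 241.0], [258.0, 242.0]]
-3 [[172.0, 79.0], [316.0, 84.0], [170.0, 144.0], [314.0, 150.0], [169.0, 176.0], [306.0, 182.0], [201.0, 297.0], [259.0, 299.0], [203.0, 240.0], [261.0, 242.0]]
-4 [[178.0, 78.0], [321.0, 85.0], [174.0, 143.0], [318.0, 151.0], [172.0, 175.0], [310.0, 183.0], [203.0, 296.0], [261.0, 300.0], [206.0, 240.0], [264.0, 243.0]]<stdin>:11: RuntimeWarning: Mean of empty slice.
  ret = ret.dtype.type(ret / rcount)
```

Request:
apply_moves([
  [0.25,0.5,0],
  [0.25,0.5,0],
  [0,0,0],
  [0,0,0],
  [-1,-2,0],
  [0,-6,0],
  [0,-6,0],
  [0,0,0],
], twist=[0,0,0,0,0,0,0,0])

```text
t: 7.3
tool_pos: [0.4748, 0.0716, 0.0806]
orientation: [-3.141, -0.01, 0.001]
force: [-0.2, -0.4, 0.4]
opening: 0.0003
gripper_force: 0.0
```

```bash
cat >> h.py <<'E'
from scipy.optimize import least_squares
def fit(f,ctr=None):
    c=load(f); h=cv2.cvtColor(c['frame'],cv2.COLOR_RGB2HSV).astype(int)
    m=(h[...,0]>100)&(h[...,0]<125)&(h[...,1]>140)&(h[...,2]>70)
    v,u=np.nonzero(m); P=np.array([px2w(c,a,b,.070)[:2] for a,b in zip(u,v)])
    c0=np.array([.579,-.0235]); r=np.linalg.norm(P-c0,axis=1); P=P[(r>.072)&(r<.13)]
    t=np.arctan2(*(P-c0).T[::-1]); a0=np.angle(np.exp(4j*t).mean())/4
    def res(x):
        o=[]
        D=P-x[:2]; q=np.round((np.arctan2(D[:,1],D[:,0])-x[2])/(np.pi/2))*np.pi/2+x[2]
        return (-np.sin(q)*D[:,0]+np.cos(q)*D[:,1])
    s=least_squares(res,np.r_[c0,a0],loss='soft_l1',f_scale=.003)
    return s.x[:2].round(4),np.degrees(s.x[2]).round(2),len(P)
E
python3 - <<'E'
from h import *
s=robot.read_state();print(s['tool_pos'],s['force'])
a=snap('top','t4')
for f in('top0','t3','t4'): print(fit(f))
cv2.imwrite('pics/t4c.png',cv2.resize(a['frame'][80:245,240:400],None,fx=3.6,fy=3.6,interpolation=cv2.INTER_CUBIC)[:,:,::-1])
E
```

```text
[0.47481498 0.07164028 0.08059934] [-0.16066697 -0.38982426  0.3942677 ]
(array([ 0.5795, -0.0231]), np.float64(17.47), 346)
(array([ 0.58  , -0.0232]), np.float64(36.23), 224)
(array([ 0.5797, -0.0233]), np.float64(40.81), 260)
```

View pics/t4c.png

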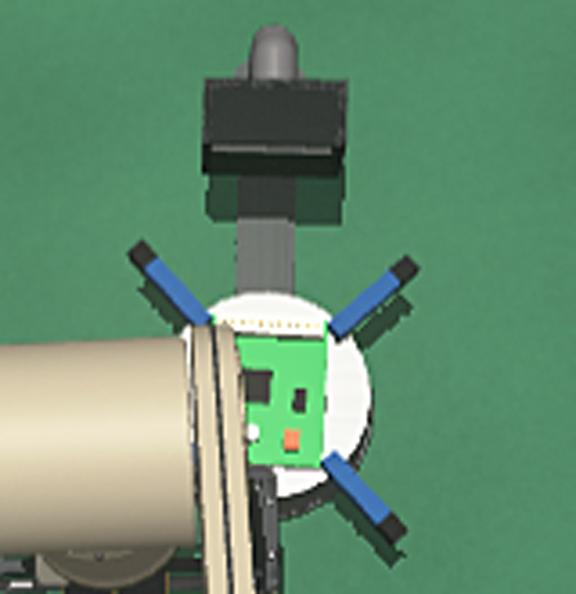

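The view shows the connector row nearly facing the hood, at about (268,325). The fit gives the arms at 40.8° against a target of 42.6°, so 1.8° is left. I'll re-approach and nudge.

Request:
apply_moves([
  [0.2,4.2,0],
  [0,4.2,0],
  [0,4.2,0],
  [0,0,0],
  [0,0,0],
], twist=[0,0,0,0,0])

```text
t: 7.98
tool_pos: [0.4777, -0.0592, 0.0805]
orientation: [-3.141, 0.002, 0.001]
force: [-0.4, 0.5, 1.0]
opening: 0.0007
gripper_force: 0.0
```

Request:
apply_moves([
  [0.5,0.8,0],
  [0.3,0.5,0],
  [0.2,0.35,0],
  [0,0,0],
  [0,0,0],
], twist=[0,0,0,0,0])

```text
t: 8.6
tool_pos: [0.4881, -0.0751, 0.0805]
orientation: [-3.142, -0.001, 0.0]
force: [1.0, 0.4, 0.1]
opening: 0.0002
gripper_force: 0.0
```

Run:
```python
from h import *
print(robot.read_state()['tool_pos']); snap('top','t5'); print(fit('t5'))
```

```text
[ 0.48809199 -0.07513106  0.08054818]
(array([ 0.5805, -0.0236]), np.float64(42.76), 208)
```

Request:
apply_moves([
  [-0.5,-1,0],
  [-0.5,-1,0],
  [0,-1,-5],
  [0,-1,-5],
  [1,-4.5,0],
  [1.5,-5,0],
  [1.5,-5,0],
  [1.5,-5,0],
], twist=[0,0,0,0,0,0,0,0])

```text
t: 9.65
tool_pos: [0.5326, 0.1621, 0.1808]
orientation: [-3.142, -0.002, -0.001]
force: [0.4, 0.0, 0.8]
opening: 0.0004
gripper_force: 0.0
```

Request:
apply_moves([
  [1.5,-5,0],
  [1.5,-5,0],
  [1.5,-5,0],
  [1.5,-5,0],
  [1.5,-4,0],
  [0,0,0],
  [0,0,0],
], twist=[0,0,0,0,0,0,0])

```text
t: 10.52
tool_pos: [0.607, 0.3999, 0.1802]
orientation: [3.141, 0.002, -0.001]
force: [0.4, -1.0, 0.2]
opening: 0.0007
gripper_force: 0.0
```

Run:
```python
from h import *
print(robot.read_state()['tool_pos']); a=snap('top','t6'); print(fit('t6'))
p=np.array([.60,.41]);c=np.array([.559,.333])
for th in np.r_[87.3:180:8.5]:
    q=push(c,th,.078); print(th,q.round(4),((q-p)*[100,-100]).round(2)); p=q
A=cv2.resize(a['frame'][80:245,240:400],None,fx=2.4,fy=2.4,interpolation=cv2.INTER_CUBIC)
B=cv2.resize(a['frame'][130:260,90:245],None,fx=2.5,fy=2.5,interpolation=cv2.INTER_CUBIC)
o=np.zeros((400,790,3),np.uint8); o[:396,:384]=A; o[:325,390:390+B.shape[1]]=B; cv2.imwrite('pics/t6c.png',o[:,:,::-1])
```

```text
[0.6069752  0.399885   0.18020086]
(array([ 0.5797, -0.0235]), np.float64(42.44), 353)
87.3 [0.577  0.4102] [-2.3  -0.02]
95.8 [0.5663 0.4121] [-1.07 -0.19]
104.3 [0.5568 0.4129] [-0.95 -0.08]
112.8 [0.5469 0.4125] [-0.98  0.04]
121.3 [0.5368 0.4108] [-1.01  0.17]
129.8 [0.5267 0.4076] [-1.01  0.32]
138.3 [0.5168 0.4028] [-0.99  0.48]
146.8 [0.5073 0.3964] [-0.95  0.64]
155.3 [0.4986 0.3883] [-0.87  0.81]
163.8 [0.491  0.3787] [-0.76  0.97]
172.3 [0.485  0.3676] [-0.61  1.11]
```

View pics/t6c.png

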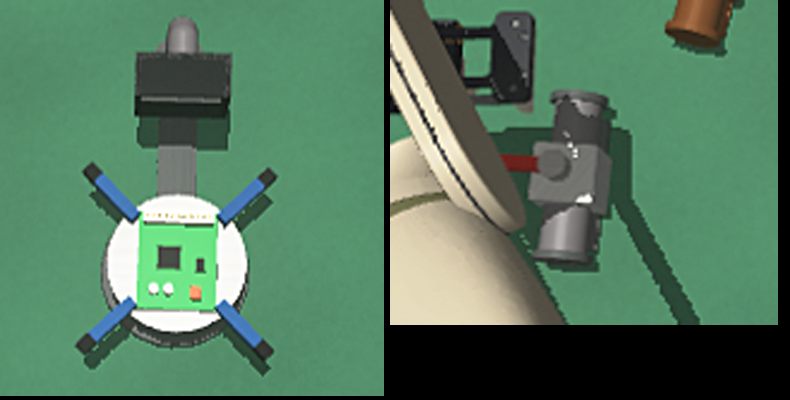

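The board now faces the hood squarely: the fit gives 42.44° against 42.6°, an error of about 0.2°. The lever is undisturbed. I'll go down beside it and push.

Request:
apply_moves([
  [0,-1,2.5],
  [0,0,2.5],
  [0,0,2],
  [0,0,0],
  [0,0,0],
], twist=[0,0,0,0,0])

```text
t: 11.2
tool_pos: [0.6082, 0.4099, 0.1113]
orientation: [-3.141, -0.001, -0.001]
force: [0.3, -0.1, 0.9]
opening: 0.0003
gripper_force: 0.0
```

Request:
apply_moves([
  [-1.5,0,0],
  [-1.5,0,0],
  [-1,-0.2,0],
  [-1,-0.1,0],
  [-1,0,0],
  [-1,0.2,0],
  [-1,0.3,0],
  [-1,0.5,0],
], twist=[0,0,0,0,0,0,0,0])

```text
t: 12.2
tool_pos: [0.517, 0.4026, 0.1106]
orientation: [-3.142, -0.002, 0.0]
force: [2.4, 0.7, 0.2]
opening: 0.0
gripper_force: 0.7
```

Request:
apply_moves([
  [-0.9,0.6,0],
  [-0.9,0.8,0],
  [-0.8,1,0],
  [-0.6,1.1,0],
  [-0.2,0.5,0],
  [0,0.3,0],
  [0,0,0],
], twist=[0,0,0,0,0,0,0])

```text
t: 13.08
tool_pos: [0.4838, 0.3628, 0.1108]
orientation: [-3.135, -0.002, -0.002]
force: [3.3, 16.7, -7.2]
opening: 0.0005
gripper_force: 8.1
```

Request:
apply_moves([
  [0,0.2,0],
  [0,0.1,0],
  [0,0,0],
], twist=[0,0,0])

```text
t: 13.45
tool_pos: [0.4838, 0.3623, 0.111]
orientation: [-3.131, -0.003, -0.003]
force: [2.4, 27.3, -12.0]
opening: 0.0002
gripper_force: 13.6
```

The force has risen to 27 N with no further motion, at the expected final position, so the lever is at its stop. I'll back off and verify.

Request:
apply_moves([
  [0,-1,0],
  [0,-2,0],
  [0,0,-5],
  [0,0,-6],
  [5,-3,0],
  [6,0,0],
  [6,0,0],
  [0,0,0],
], twist=[0,0,0,0,0,0,0,0])

```text
t: 14.45
tool_pos: [0.6565, 0.4152, 0.2144]
orientation: [3.138, -0.004, -0.008]
force: [-1.0, -0.9, -1.0]
opening: 0.0008
gripper_force: 0.0
```

Run:
```python
from h import *
s=robot.read_state();print(s['tool_pos'],s['force']); a=snap('top','t7'); print(fit('t7')); b=snap('scene','s7')
A=cv2.resize(a['frame'][120:270,90:410],None,fx=2.4,fy=2.4,interpolation=cv2.INTER_CUBIC)
B=cv2.resize(b['frame'][130:340,160:450],None,fx=1.1,fy=1.1)
o=np.zeros((595,780,3),np.uint8); o[:360,:768]=A; o[360:360+B.shape[0],:B.shape[1]]=B; cv2.imwrite('pics/t7c.png',o[:,:,::-1])
```

```text
[0.65651529 0.4151791  0.21437257] [-0.97875575 -0.8543479  -1.01799179]
(array([ 0.5797, -0.0235]), np.float64(42.44), 355)
```

View pics/t7c.png

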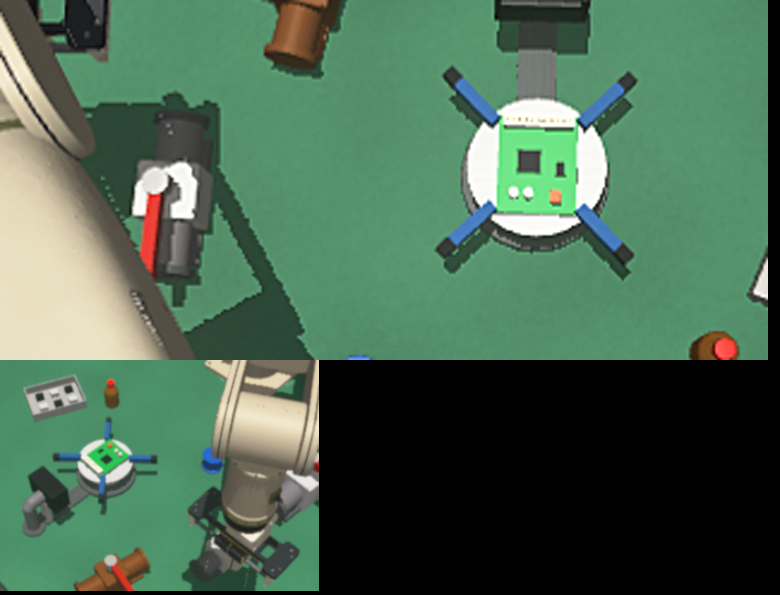

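The red lever runs from its hub (153,181) to (150,270), parallel to the duct. The board is unchanged at 42.44°, and the bystanders are where they were.

```bash
python3 -c "
from plant import robot
print(robot.close_job())"
```

```text
the job is handed in; nothing more can be done
None
```

The job is handed in: the board's connector row faces the hood to within about 0.2° by my camera fit, the red lever is pushed against its open stop in line with the duct, and the tray, bottle and spool were not touched.

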